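# Make up two umbrella repair kits

### The arm

A 6-joint arm with a two-finger parallel gripper is mounted at the origin on the work surface. World frame = base frame: x ahead of the robot, y to its left, z up, the work surface at z = 0. Lengths are in m, angles in degrees, forces in N, time in s.
With the tool pointing down it reaches from about 0.3 to 0.75 m from the base axis. Payload 8.5 kg.
Tool frame: the origin (TCP) lies between the finger pads; the fingertips stand 17 mm ahead of it and the grasp point (between the pads) lies 2 mm behind it; z points along the fingers, y is the direction in which the jaws open and shut (so a half turn about z gives the same grasp; the last joint's range is limited). The gripper opens to 85 mm and grips with 20 to 120 N. Pads are 22 mm wide; open, the fingers measure 114 mm over their backs; the gripper's body (76 mm by 85 mm) begins 54 mm behind the grasp point. The pads swing forward as they close: fully open they stand 13 mm farther back than shut.
Start: joints at [-75.934, 21.807, 74.336, -0, 83.858, -12.336], TCP at [0.245, -0.493, 0.248] pointing down, gripper open.
Joint ranges: [-178.18, 178.18], [-50.72, 133.34], [12.68, 142.11], [-81.47, 261.47], [9.98, 163.14], [-165.26, 165.26]. Speed limits (degrees/s): [136.94, 136.94, 180, 180, 180, 180].

### API

Orientations are given as a 3x3 rotation matrix whose columns are the frame's x, y, z axes.
In Python, from rig import readout, eyes, env gives the robot as it stands.
- The arm moves only by the tool arm_command, never from a script. Its argument "rows" is text: rows parted by semicolons, each of 7 numbers parted by spaces: the closure, from 0 (fully open) to 1 (shut), then the shift along the tool's x, y, z in mm, then the turn, a rotation vector about the tool's x, y, z in degrees. In form: grip dx dy dz rx ry rz; .... A call has 1 to 5 rows; each row shifts and turns the commanded pose from where the row before left it, along the tool's axes as they then stand; what a row does not reach is not made up. A row lasts 1/12 s, in which the tool goes at most 41.7 mm and 7.16 degrees, less where a joint would pass 70% of its speed; a pose out of reach is approached as far as the arm can. A call with a gripper value outside its range is refused whole. The fingers move at their own pace and stop on an object; "squeeze" is the grip in N (left out, the last holds). Time passes only in rows, so rows that do not move let the fingers close. It gives the time, the measured TCP pose, the force and the opening at its end, in the units of the state.
- readout.observe(): the state, without advancing time (a new reading comes with each control period).
- eyes.get_image(name): name is "scene" or "top" or "wrist"; returns the picture (400x640x3 uint8, red, green, blue); there is no depth.
- eyes.camera_model(name): a dict with "mtx" (3x3 intrinsics, pixels), "view" (4x4, takes a point from world to camera coordinates). Camera axes: x right, y up, looking along -z (the intrinsics and any distortion apply to the point x, -y, -z); pixel columns grow to the right and rows downward; lengths in m; the calibration is good to about 2 mm. A picture is of the moment at which its call begins: read the wrist's pose just before it. camera_model takes no time and is no camera call; for the wrist camera it gives the pose at the moment of the call.
- env.close_job(): hands the job in, once; it reports no verdict.
The state is a dict: "time_s": time; "q": joint angles; "qvel": joint speeds; "joint_efforts": joint torques, N m; "position": TCP position; "tool_rot": TCP orientation; "ft_force": force on the tool from outside, world axes, zero at the start; "wrist_torque": the same for the moment, N m; "grip_width": finger opening in m.
Only numpy, scipy, OpenCV 4.12 (cv2) and the standard library are available. Lean on these libraries where they do the work, as an engineer would, in place of code of your own. Each camera call takes 0.05 s, during which the arm holds its last target. There are 200 camera calls.

### The job

Make up the two umbrella repair kits from the parts on the bench. For the stick umbrella, put the crook handle, lying flat, and the runner, standing upright, into the long narrow tray; for the folding umbrella, put the straight handle, lying flat, and the large parts case, flat on the tray's floor, into the nearly square tray, and set the small case squarely on the middle of the large one, lengthways the same way, with no overhang. Every part rests fully inside its tray and is let go; leave the rivet tin and the thread reel where they are.

Things in the scene. Friction and masses are not known exactly. Their poses are not given: they have to be found in the camera images.
- long_tray: Long narrow open tray of beige plastic, fixed to the bench, for the stick-umbrella kit: 280 x 130 mm outside (x, y), 20 mm high; walls and floor 4 mm thick (floor top at z = 4 mm), inside 272 x 122 mm. Origin: centre of its underside; x along the length, z up. It may stand on the left or on the right.
- wide_tray: Nearly square open tray of the same beige plastic, fixed to the bench, for the folding-umbrella kit: 200 x 215 mm outside (x, y), 20 mm high; walls and floor 4 mm thick (floor top at z = 4 mm), inside 192 x 207 mm. Origin: centre of its underside; z up. It stands on the other side.
- crook_handle: Wooden J-shaped umbrella handle lying flat, round bar 20 mm thick, 128 x 72 mm overall (x, y). Origin: centre of that outline, on its underside; z up. Straight shank along x at y = -26 mm, x = -64 to +28, brass end at -x; the hook bends at +x back to a tail at y = +26 that ends at x = +6, leaving a 32 mm gap. Grip across the shank near x = +5 (centre of mass x = 16, y = -11). 60 to 105 g.
- runner: Umbrella runner standing upright: grey plastic tube-shaped part 22 mm in diameter on a foot flange 32 mm in diameter and 5 mm thick, 45 mm high in all. Origin: centre of its underside; z up along its axis. Grip the tube. About 25 g.
- straight_handle: Straight black plastic umbrella handle lying flat: rounded bar 90 mm long (x), 30 mm wide (y), 26 mm high, from x = -52.5 to +37.5 mm, with a steel stub 12 mm thick that goes on to x = +52.5 mm. Origin: middle of the overall length, on the underside; z up. 65 to 120 g.
- large_case: Large closed parts case, grey plastic box 110 x 68 mm and 26 mm high (x, y, z), flat lid that does not open. Origin: centre of its underside; z up. 120 to 210 g.
- small_case: Small closed parts case, grey plastic box 58 x 38 mm and 22 mm high (x, y, z), flat lid that does not open. Origin: centre of its underside; z up. 45 to 80 g.
- rivet_tin: Bystander: loose round steel tin 46 mm in diameter, 22 mm high, among the parts; not wanted. Origin: centre of its underside.
- thread_reel: Bystander: loose thread reel standing on end, 32 mm in diameter, 30 mm high, pale wooden flanges; not wanted. Origin: centre of its underside.
Mind the look-alikes: they are no part of the job. Several things have the shape of the straight_handle; the one meant has the colours described above.

How it is judged (in metres and radians):
At the end, for the whole second after the job is handed in: Crook handle and runner in the long tray, straight handle and large case in the square tray, each upright (tilt under 0.12 rad) on its floor; small case on the large one, centred within 20 mm lengthways and 10 mm across, same direction within 0.15 rad; all released and at rest (x of crook_handle in the frame of long_tray between -0.136 and 0.136 m and y of crook_handle in the frame of long_tray between -0.061 and 0.061 m and z of each of crook_handle, runner in the frame of long_tray below 0.01 m and angle between each of crook_handle, runner, straight_handle, large_case, small_case's own z axis and vertical below 0.12 rad and x of runner in the frame of long_tray between -0.136 and 0.136 m and y of runner in the frame of long_tray between -0.061 and 0.061 m and x of straight_handle in the frame of wide_tray between -0.096 and 0.096 m and y of straight_handle in the frame of wide_tray between -0.103 and 0.103 m and z of each of straight_handle, large_case in the frame of wide_tray below 0.01 m and x of large_case in the frame of wide_tray between -0.096 and 0.096 m and y of large_case in the frame of wide_tray between -0.103 and 0.103 m and x of small_case in the frame of large_case between -0.02 and 0.02 m and y of small_case in the frame of large_case between -0.01 and 0.01 m and z of small_case in the frame of large_case between 0.022 and 0.03 m and angle between the x axis of small_case and the x axis of large_case, either way round below 0.15 rad and linear speed of each of crook_handle, runner, straight_handle, large_case, small_case below 0.02 m/s and angular speed of each of crook_handle, runner, straight_handle, large_case, small_case below 0.3 rad/s); the robot touches nothing.
It fails at once if the rivet tin is moved by more than 20 mm (distance of rivet_tin from where it was at the start of the episode above 0.02 m).
It fails at once if the thread reel is moved by more than 20 mm (distance of thread_reel from where it was at the start of the episode above 0.02 m).
It also fails if it takes over 131 s, if anything falls off the work surface, if the arm or the gripper's body presses on something with over 40 N, if the wrist force passes 120 N, or if a joint passes its speed limit or range.

## Working session

There is one attempt and no reset: what is moved stays moved. The work goes in short steps, Python scripts to look and compute and a tool call to move; the robot and the scene stay as the last step left them, time stands still between calls to the robot, and variables do not carry over. Pictures are saved under pics/ and viewed, about 12 in all and at most 16, crops included, and the job is handed in when it is done.

Besides the shell and the picture viewer there is one more tool, called after "Request:" as a command line: name --argument value ..., lists and objects as JSON in quotes. arm_command: Moves the arm, as the interface text tells. Its arguments: {"type":"object","properties":{"rows":{"type":"string"},"squeeze":{"type":"number"}},"required":["rows"]}

```bash
mkdir -p pics; ls
python3 - <<'E'
from rig import readout, eyes, env
import cv2
print(readout.observe())
for n in ["top","scene"]:
    im=eyes.get_image(n); cv2.imwrite(f"pics/{n}0.png",im[:,:,::-1])
    print(n,eyes.camera_model(n))
E
```

```text
pics
{'time_s': 0.0, 'q': array([-7.59352344e+01,  2.18426878e+01,  7.43851952e+01,  4.60603362e-04,
        8.38551677e+01, -1.23368985e+01]), 'qvel': array([ 0.05146646, -0.10073366, -0.0528755 , -0.03571188, -0.08918174,
       -0.01116778]), 'joint_efforts': array([-2.57332045e-03, -4.48475718e+01, -2.31278998e+01, -2.81071516e-04,
        4.83744036e-03, -6.18146771e-06]), 'position': array([ 0.2444902 , -0.49238573,  0.24769323]), 'tool_rot': array([[ 8.95699286e-01,  4.44660174e-01, -3.44504361e-04],
       [ 4.44660194e-01, -8.95698236e-01,  1.40799771e-03],
       [ 3.17508559e-04, -1.41432992e-03, -9.99998949e-01]]), 'ft_force': array([ 0.01200394, -0.58433073,  0.20886111]), 'wrist_torque': array([ 0.05720881,  0.00213561, -0.01280791]), 'grip_width': 0.08550494377999067}
top {'mtx': array([[513.66360531,   0.        , 319.41048867],
       [  0.        , 513.66360531, 198.82641197],
       [  0.        ,   0.        ,   1.        ]]), 'view': array([[-0.02086102, -0.99976364,  0.00612294,  0.01832068],
       [ 0.9953062 , -0.02018836,  0.09464669, -0.50635078],
       [-0.0945007 ,  0.00806863,  0.9954921 , -1.29687154],
       [ 0.        ,  0.        ,  0.        ,  1.        ]])}
scene {'mtx': array([[410.06009967,   0.        , 329.43096228],
       [  0.        , 410.06009967, 203.89367492],
       [  0.        ,   0.        ,   1.        ]]), 'view': array([[-0.7095552 ,  0.70457484, -0.01028147,  0.38689654],
       [-0.49814891, -0.49124365,  0.71451196,  0.23827538],
       [ 0.49837644,  0.51210738,  0.69954768, -1.29575958],
       [ 0.        ,  0.        ,  0.        ,  1.        ]])}
```

View pics/top0.png

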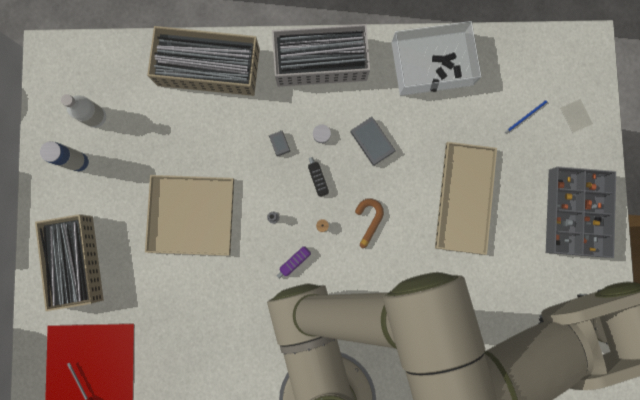

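View pics/scene0.png

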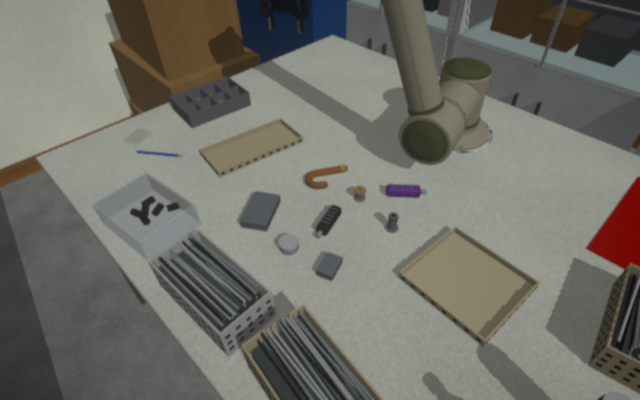

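Top view: black straight handle at (318,177), with its purple look-alike at (295,262). The crook is at (370,222), runner (274,217), reel (323,226), tin (322,133), large case (373,141) and small case (280,143). The square tray is at (192,215) and the long tray at (466,198). The things that could be mistaken for the straight handle are black (318,177) and purple (295,262); black with a steel stub matches the description. I'll check that in a crop and measure.

```bash
cat > h.py <<'E'
import numpy as np, cv2
from rig import readout, eyes, env
def cast(n,px,z,M=None):
    m=M or eyes.camera_model(n); V=m["view"]; px=np.atleast_2d(px).astype(float)
    d=np.c_[px,np.ones(len(px))]@np.linalg.inv(m["mtx"]).T*[1,-1,-1]
    R=V[:3,:3]; c=-R.T@V[:3,3]; d=d@R
    return c+d*((z-c[2])/d[:,2])[:,None]
def proj(n,P,M=None):
    m=M or eyes.camera_model(n); V=m["view"]; P=np.atleast_2d(P)
    p=(P@V[:3,:3].T+V[:3,3])*[1,-1,-1]; p=p@m["mtx"].T
    return p[:,:2]/p[:,2:]
E
python3 - <<'E'
from h import *
im=cv2.imread("pics/top0.png")
c=im[100:300,230:430]; cv2.imwrite("pics/crop0.png",cv2.resize(c,(800,800),interpolation=cv2.INTER_CUBIC)[:,:][0:800:1][:, :])
big=cv2.resize(c[:190],None,fx=3,fy=3,interpolation=cv2.INTER_CUBIC); cv2.imwrite("pics/crop0.png",big)
hsv=cv2.cvtColor(im,cv2.COLOR_BGR2HSV)
for x,y in [(372,141),(281,145),(318,177),(274,217),(192,215),(466,198),(370,205),(340,160),(300,200)]: print((x,y),hsv[y,x])
E
```

```text
(372, 141) [ 90  20 101]
(281, 145) [ 98  20 102]
(318, 177) [30  5 49]
(274, 217) [ 0  0 95]
(192, 215) [ 20  64 160]
(466, 198) [ 21  62 157]
(370, 205) [ 14 101 104]
(340, 160) [ 27  16 173]
(300, 200) [ 25  16 175]
```

View pics/crop0.png

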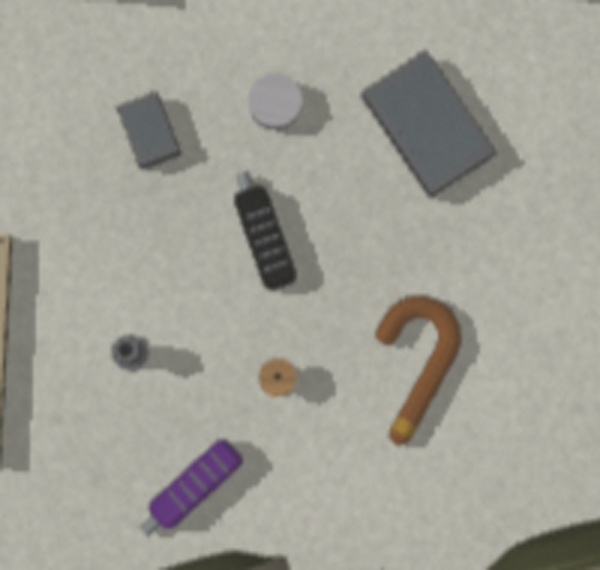

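The crop confirms it: the black bar with a steel stub at top (318,177), and the purple one at lower left is the look-alike. Now I'll measure everything from the top view.

Run:
```python
from h import *
im=cv2.imread("pics/top0.png"); hsv=cv2.cvtColor(im,cv2.COLOR_BGR2HSV); H,S,V=[hsv[:,:,i].astype(int) for i in range(3)]
def blob(mask,roi,name,z,k=True):
    x0,y0,x1,y1=roi; m=np.zeros(mask.shape,np.uint8); m[y0:y1,x0:x1]=mask[y0:y1,x0:x1]
    cs,_=cv2.findContours(m,cv2.RETR_EXTERNAL,cv2.CHAIN_APPROX_NONE); c=max(cs,key=cv2.contourArea)
    w=cast("top",c[:,0,:],z)[:,:2]*1000
    (cx,cy),(a,b),t=cv2.minAreaRect(w.astype(np.float32))
    if a<b: a,b,t=b,a,t+90
    M=cv2.moments(c); pc=(M['m10']/M['m00'],M['m01']/M['m00'])
    print(name,"rect c",round(cx,1),round(cy,1),"size",round(a,1),round(b,1),"ang",round((t+90)%180-90,1),"centroid",(cast("top",pc,z)[0,:2]*1000).round(1),np.round(pc,1)); return c
case=((H>=80)&(H<=125)&(S>=12)&(V<135))
blob(case,(345,110,400,170),"large",.024); blob(case,(265,125,295,160),"small",.020)
blob(V<75,(300,160,335,200),"straight(black part)",.02)
blob((S>75)&(H<30),(350,195,390,255),"crook",.010)
blob(V<135,(262,205,281,226),"runner",.04)
blob((S>75)&(H<30),(310,215,335,236),"reel",.03)
beige=(S>45)&(H<30)&(H>10)
blob(beige,(140,165,245,265),"wide",.015); blob(beige,(425,135,505,262),"long",.015)
tin=(V>90)&((H>130)|(S<10)); blob(tin,(308,120,336,147),"tin",.022)
c=cast("top",[[319,199]],0); m=eyes.camera_model("top")["view"]; print("cam",-m[:3,:3].T@m[:3,3])
print("crook ends brass,bend,tail:",cast("top",[[230+400/3,100+437/3],[230+445/3,100+310/3],[230+382/3,100+336/3],[230+455/3,100+345/3],[230+398/3,100+428/3]],.01)[:,:2].round(3).tolist())
print("straight stub/end:",cast("top",[[230+246/3,100+180/3],[230+280/3,100+287/3]],.013)[:,:2].round(3).tolist())
```

```text
large rect c 657.1 -133.3 size 91.4 58.2 ang 31.7 centroid [ 657.5 -133.7] [372.6 140. ]
small rect c 656.4 110.3 size 39.8 25.6 ang 20.6 centroid [656.7 110.1] [279.  142.4]
straight(black part) rect c 559.7 10.3 size 89.1 28.7 ang 17.2 centroid [559.5  10.2] [318.1 178.7]
crook rect c 444.8 -122.9 size 122.5 70.6 ang 6.8 centroid [ 454.  -122.2] [370.  218.6]
runner rect c 460.0 125.2 size 32.9 27.9 ang 89.2 centroid [460.4 124.6] [273.7 217.3]
reel rect c 437.7 2.8 size 30.6 28.0 ang 88.8 centroid [438.2   2.6] [322.1 225.3]
wide rect c 473.4 343.9 size 217.4 199.3 ang 86.8 centroid [472.3 344.4] [189.1 215. ]
long rect c 503.7 -372.4 size 279.6 134.1 ang -8.4 centroid [ 501.8 -372.1] [465.9 198.1]
tin rect c 679.1 -1.2 size 47.7 44.3 ang -1.1 centroid [ 6.783e+02 -6.000e-01] [321.3 133.3]
cam [0.38180099 0.01855793 1.33883762]
crook ends brass,bend,tail: [[0.384, -0.103], [0.493, -0.145], [0.472, -0.09], [0.463, -0.153], [0.392, -0.101]]
straight stub/end: [[0.61, 0.025], [0.516, -0.003]]
```

```bash
cat >> h.py <<'E'
def plan(x,y,z,yaw):
    "turn about tool z first, then shift in the turned tool axes (mm)"
    s=readout.observe(); R=s["tool_rot"]; y0=np.degrees(np.arctan2(R[1,0],R[0,0]))
    rz=(-(yaw-y0)+90)%180-90; t=np.radians(y0-rz)
    d=np.array([x,y,z])-s["position"]*1000
    tx=d[0]*np.cos(t)+d[1]*np.sin(t); ty=d[0]*np.sin(t)-d[1]*np.cos(t)
    print("yaw0 %.1f turn rz %.1f | then dx %.1f dy %.1f dz %.1f"%(y0,rz,tx,ty,-d[2]), "pos",(s["position"]*1000).round(1),"q6",s["q"][5].round(1),"w",round(s["grip_width"]*1000,1),"F",s["ft_force"].round(1),"tilt",R[:2,2].round(3))
def tray(name,u,v):
    c,a={"wide":((473.4,343.9),-3.2),"long":((503.7,-372.4),-8.4)}[name]; a=np.radians(a)
    return c[0]+u*np.cos(a)-v*np.sin(a), c[1]+u*np.sin(a)+v*np.cos(a)
E
python3 - <<'E'
from h import *
im=cv2.imread("pics/top0.png"); hsv=cv2.cvtColor(im,cv2.COLOR_BGR2HSV)
m=(hsv[:,:,1]>75)&(hsv[:,:,0]<30); m[:222]=0;m[250:]=0;m[:,:350]=0;m[:,392:]=0
p=np.argwhere(m)[:,::-1]; w=cast("top",p,.010)[:,:2]*1000
l=cv2.fitLine(w.astype(np.float32),cv2.DIST_L2,0,.1,.1).ravel(); print("shank",l,np.degrees(np.arctan2(l[1],l[0])),len(p))
plan(559.7,10.3,120,17)
E
```

```text
shank [   0.84969145   -0.5272802   413.77124    -117.06087   ] -31.821873 201
yaw0 26.4 turn rz 9.4 | then dx 448.4 dy -388.6 dz 127.8 pos [ 244.5 -492.4  247.8] q6 -12.3 w 85.6 F [-0.2  0.3  0.5] tilt [-0.     0.001]
```

Request:
arm_command --rows "0 0 0 0 0 0 4.7;0 0 0 0 0 0 4.7;0 26 -22.5 3 0 0 0;0 26 -22.5 3 0 0 0;0 26 -22.5 3 0 0 0" --squeeze 40

```text
time_s: 0.52
position: [0.2996, -0.4041, 0.2387]
tool_rot: [[0.957, 0.291, -0.0], [0.291, -0.957, 0.001], [-0.0, -0.001, -1.0]]
ft_force: [0.4, -0.1, -0.2]
grip_width: 0.0855
```

Request:
arm_command --rows "0 26 -22.5 3 0 0 0;0 26 -22.5 3 0 0 0;0 26 -22.5 3 0 0 0;0 26 -22.5 3 0 0 0;0 26 -22.5 3 0 0 0"

```text
time_s: 0.93
position: [0.3913, -0.258, 0.224]
tool_rot: [[0.956, 0.292, -0.0], [0.292, -0.956, 0.0], [-0.0, -0.0, -1.0]]
ft_force: [0.3, -0.3, -0.7]
grip_width: 0.0852
```

Request:
arm_command --rows "0 26 -22.5 3 0 0 0;0 26 -22.5 3 0 0 0;0 26 -22.5 3 0 0 0;0 26 -22.5 3 0 0 0;0 26 -22.5 3 0 0 0"

```text
time_s: 1.35
position: [0.4828, -0.1124, 0.209]
tool_rot: [[0.956, 0.292, -0.0], [0.292, -0.956, 0.0], [-0.0, -0.0, -1.0]]
ft_force: [1.0, -0.9, 0.4]
grip_width: 0.0856
```

Request:
arm_command --rows "0 26 -22.5 3 0 0 0;0 26 -22.5 3 0 0 0;0 26 -22.5 3 0 0 0;0 0 0 0 0 0 0;0 0 0 0 0 0 0"

```text
time_s: 1.77
position: [0.5373, -0.0254, 0.1996]
tool_rot: [[0.955, 0.295, -0.001], [0.295, -0.955, 0.0], [-0.001, -0.001, -1.0]]
ft_force: [-0.5, -0.5, 0.8]
grip_width: 0.0854
```

Run:
```python
from h import *
plan(559.7,10.3,22,17)
M=eyes.camera_model("wrist"); im=eyes.get_image("wrist")[:,:,::-1]; cv2.imwrite("pics/w1.png",im)
V=M["view"]; print("wristcam",-V[:3,:3].T@V[:3,3]); print(M["mtx"][0])
import pickle; pickle.dump(M,open("pics/w1.pkl","wb"))
```

```text
yaw0 17.2 turn rz 0.2 | then dx 31.9 dy -27.6 dz 177.6 pos [537.3 -25.4 199.6] q6 57.5 w 85.4 F [-0.5 -0.5  0.8] tilt [-0.001  0.   ]
wristcam [ 0.6110546  -0.0035951   0.32498459]
[295.3494276   0.        320.7868769]
```

View pics/w1.png

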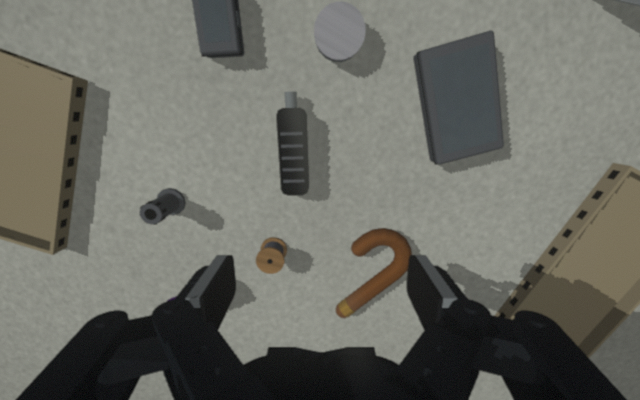

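Wrist view: black handle at (292,150) with its stub up, reel (272,253), crook (375,270), large case (463,98). The gripper is well aligned with the black handle. I'll refine from this view.

Run:
```python
from h import *
import pickle; M=pickle.load(open("pics/w1.pkl","rb")); im=cv2.imread("pics/w1.png"); hsv=cv2.cvtColor(im,cv2.COLOR_BGR2HSV)
m=(hsv[:,:,2]<70); m[:,:270]=0;m[:,312]=0;m[:,320:]=0;m[:100]=0;m[205:]=0
cs,_=cv2.findContours(m.astype(np.uint8),cv2.RETR_EXTERNAL,cv2.CHAIN_APPROX_NONE); c=max(cs,key=cv2.contourArea)
print("straight",cv2.minAreaRect((cast("w",c[:,0],.013,M)[:,:2]*1000).astype(np.float32)))
print("stub,butt",cast("w",[[291,93],[294,194]],.013,M)[:,:2])
m=(hsv[:,:,1]>75)&(hsv[:,:,0]<30); m[:,:330]=0;m[:,412:]=0;m[:225]=0;m[320:]=0
p=np.argwhere(m)[:,::-1]; w=cast("w",p,.010,M)[:,:2]*1000
# rotate by candidate shank angle and take lower strip
b=np.array([385,-100.]); 
for it,a in enumerate([-32]*1):
    for k in range(6):
        u=np.array([np.cos(np.radians(a)),np.sin(np.radians(a))]); v=np.array([-u[1],u[0]])
        s=(w@u); s0=s.min(); t=w@v; sel=(s<s0+85)&(s>s0+10)&(t<t.min()+21.5)
        l=cv2.fitLine(w[sel].astype(np.float32),cv2.DIST_L2,0,.1,.1).ravel(); l[:2]*=np.sign(l[0]); a=np.degrees(np.arctan2(l[1],l[0]))
    print("crook ang",a,"s0",s0,"extent",np.ptp(s),np.ptp(t),"shank t",l[2:]@v)
    sg=s0+69; tg=l[2:]@v; print("grip pt x=+5:",u*sg+v*tg,"origin",u*(s0+64)+v*(tg+26))
    # mid-extent check
    print("origin by extents",u*(s.min()+s.max())/2+v*(t.min()+t.max())/2)
plan(561,10.3,22,17)
```

```text
straight ((561.5992431640625, 11.980817794799805), (90.18285369873047, 30.066421508789062), 18.388168334960938)
stub,butt [[ 0.61800675  0.02974097]
 [ 0.51866607 -0.00115848]]
crook ang -30.351099 s0 378.6769887659658 extent 126.11084172276651 73.4154014408352 shank t 109.99324
grip pt x=+5: [ 441.8025759  -131.61945553] origin [ 450.6440856  -106.66294385]
origin by extents [ 449.72073548 -106.37017032]
yaw0 17.1 turn rz 0.1 | then dx 33.8 dy -28.1 dz 177.9 pos [536.9 -26.5 199.9] q6 57.5 w 85.6 F [ 0.1  0.4 -0.5] tilt [-0.001 -0.   ]
```

Request:
arm_command --rows "0 17.5 -15 20 0 0 -1;0 17.5 -15 25 0 0 0;0 0 0 35 0 0 0;0 0 0 35 0 0 0;0 0 0 30 0 0 0"

```text
time_s: 2.23
position: [0.5607, 0.0114, 0.0536]
tool_rot: [[0.951, 0.308, -0.001], [0.308, -0.951, -0.0], [-0.001, -0.0, -1.0]]
ft_force: [0.1, -0.5, -0.8]
grip_width: 0.0854
```

Request:
arm_command --rows "0 0 0 25 0 0 0;0 0 0 8 0 0 0;0 0 0 0 0 0 0;0.3 0 0 0 0 0 0;0.5 0 0 0 0 0 0"

```text
time_s: 2.65
position: [0.5623, 0.0118, 0.0241]
tool_rot: [[0.951, 0.308, 0.003], [0.308, -0.951, -0.001], [0.003, 0.001, -1.0]]
ft_force: [-0.2, 0.2, -0.5]
grip_width: 0.064
```

Request:
arm_command --rows "0.8 0 0 0 0 0 0;0.8 0 0 0 0 0 0;0.8 0 0 0 0 0 0;0.8 0 0 0 0 0 0;0.8 0 0 0 0 0 0"

```text
time_s: 3.07
position: [0.562, 0.0123, 0.0235]
tool_rot: [[0.951, 0.309, 0.002], [0.309, -0.951, -0.001], [0.002, 0.001, -1.0]]
ft_force: [-1.7, -1.1, 6.4]
grip_width: 0.0293
```

Run:
```python
from h import *
plan(*tray("wide",-4,55),26,-3.2)
```

```text
yaw0 18.0 turn rz 21.2 | then dx -110.9 dy -381.1 dz -2.5 pos [562.   12.3  23.5] q6 61.2 w 29.3 F [-1.7 -1.1  6.4] tilt [ 0.002 -0.001]
```

Request:
arm_command --rows "0.8 0 0 -25 0 0 0;0.8 0 0 -35 0 0 7;0.8 0 0 -30 0 0 7;0.8 0 0 0 0 0 7;0.8 -9.2 -31.8 0 0 0 0"

```text
time_s: 3.48
position: [0.5562, 0.0413, 0.1145]
tool_rot: [[0.998, -0.063, 0.006], [-0.063, -0.998, -0.002], [0.006, 0.002, -1.0]]
ft_force: [0.6, 0.6, -1.7]
grip_width: 0.029
```

Request:
arm_command --rows "0.8 -9.2 -31.8 0 0 0 0;0.8 -9.2 -31.8 0 0 0 0;0.8 -9.2 -31.8 0 0 0 0;0.8 -9.2 -31.8 0 0 0 0;0.8 -9.2 -31.8 0 0 0 0"

```text
time_s: 3.9
position: [0.5156, 0.2073, 0.1125]
tool_rot: [[0.999, -0.052, 0.0], [-0.052, -0.999, 0.0], [0.0, -0.0, -1.0]]
ft_force: [1.3, 0.1, -0.6]
grip_width: 0.029
```

Request:
arm_command --rows "0.8 -9.2 -31.8 0 0 0 0;0.8 -9.2 -31.8 0 0 0 0;0.8 -9.2 -31.8 0 0 0 0;0.8 -9.2 -31.8 0 0 0 0;0.8 -9.2 -31.8 0 0 0 0"

```text
time_s: 4.32
position: [0.4779, 0.3686, 0.1125]
tool_rot: [[0.999, -0.052, -0.0], [-0.052, -0.999, -0.0], [-0.0, 0.0, -1.0]]
ft_force: [0.8, -0.3, -0.8]
grip_width: 0.0288
```

Request:
arm_command --rows "0.8 -9.2 -31.8 0 0 0 0;0.8 0 0 0 0 0 0;0.8 0 0 0 0 0 0"

```text
time_s: 4.57
position: [0.4703, 0.4006, 0.1121]
tool_rot: [[0.999, -0.049, -0.0], [-0.049, -0.999, -0.0], [-0.0, 0.0, -1.0]]
ft_force: [-0.2, -0.3, -1.3]
grip_width: 0.0291
```

Run:
```python
from h import *
plan(*tray("wide",-4,55),28,-3.2)
cv2.imwrite("pics/w2.png",eyes.get_image("wrist")[:,:,::-1])
```

```text
yaw0 -2.8 turn rz 0.4 | then dx 2.3 dy 1.4 dz 84.1 pos [470.3 400.6 112.1] q6 122.3 w 29.1 F [-0.2 -0.3 -1.3] tilt [-0. -0.]
```

View pics/w2.png

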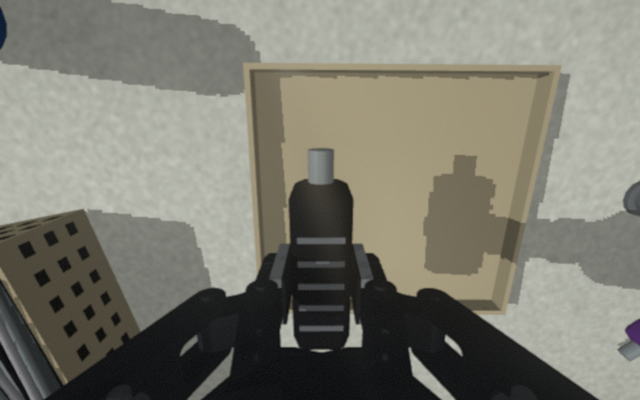

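The handle hangs over the left part of the square tray, well clear of the walls. Lowering.

Request:
arm_command --rows "0.8 2 1 35 0 0 0;0.8 0 0 30 0 0 0;0.8 0 0 13 0 0 0;0.8 0 0 5 0 0 0;0.8 0 0 0 0 0 0"

```text
time_s: 5.03
position: [0.4732, 0.3968, 0.0291]
tool_rot: [[0.999, -0.054, -0.002], [-0.054, -0.999, -0.001], [-0.002, 0.001, -1.0]]
ft_force: [1.0, 0.3, -0.3]
grip_width: 0.0292
```

Request:
arm_command --rows "0.8 0 0 1 0 0 0;0.6 0 0 0 0 0 0;0.5 0 0 0 0 0 0;0.5 0 0 0 0 0 0;0.5 0 0 0 0 0 0"

```text
time_s: 5.45
position: [0.4734, 0.3982, 0.0287]
tool_rot: [[0.999, -0.052, 0.001], [-0.052, -0.999, 0.0], [0.001, -0.0, -1.0]]
ft_force: [-0.8, 0.3, -0.5]
grip_width: 0.0427
```

Request:
arm_command --rows "0.5 0 0 -20 0 0 0;0.5 0 0 -40 0 0 0;0.4 0 0 -40 0 0 0;0.2 0 0 -40 0 0 0;0 0 0 0 0 0 0"

```text
time_s: 5.87
position: [0.4755, 0.3997, 0.1769]
tool_rot: [[0.999, -0.052, 0.013], [-0.052, -0.999, 0.007], [0.012, -0.008, -1.0]]
ft_force: [1.7, 0.8, 0.4]
grip_width: 0.0732
```

Run:
```python
from h import *
import pickle
plan(460.5,124,150,0)
M=eyes.camera_model("wrist"); cv2.imwrite("pics/w3.png",eyes.get_image("wrist")[:,:,::-1]); pickle.dump(M,open("pics/w3.pkl","wb"))
```

```text
yaw0 -3.0 turn rz -3.0 | then dx -15.0 dy 275.7 dz 26.9 pos [475.5 399.7 176.9] q6 122.1 w 73.2 F [1.7 0.8 0.4] tilt [0.013 0.007]
```

View pics/w3.png

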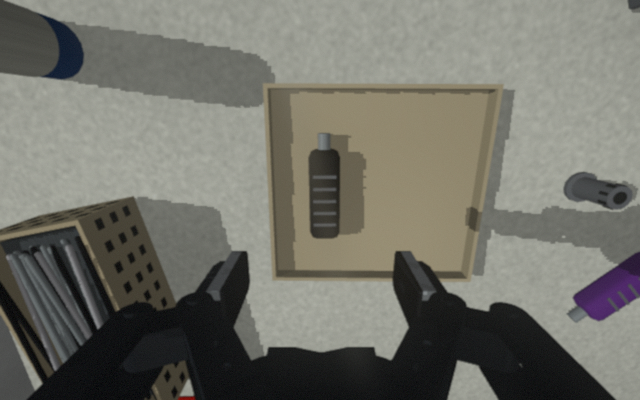

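Handle flat in the square tray at (324,193), clear of the walls. The runner is at right, foot (583,187) and top (620,197).

Run:
```python
from h import *
import pickle; M=pickle.load(open("pics/w3.pkl","rb"))
print("runner foot/top",cast("w",[583,187],.004,M)[0,:2],cast("w",[620,197],.045,M)[0,:2])
q=cast("w",[[264,86],[502,84],[471,279],[274,279]],.02,M)[:,:2]*1000; print("wide",q.round(0).tolist(),q.mean(0),np.degrees(np.arctan2(*(q[0]-q[3])[::-1])))
print("handle stub,butt",cast("w",[[324,134],[324,238]],.017,M)[:,:2])
plan(461,124,180,0)
```

```text
runner foot/top [0.46538084 0.12992659] [0.46609443 0.13131682]
wide [[578.0, 446.0], [569.0, 234.0], [373.0, 244.0], [383.0, 456.0]] [475.61434097 345.06652992] -2.915452207782036
handle stub,butt [[0.53325395 0.39453877]
 [0.42693073 0.39971119]]
yaw0 -3.0 turn rz -3.0 | then dx -13.5 dy 275.0 dz -7.0 pos [474.5 399.  173. ] q6 122.1 w 79.7 F [ 0.1  0.1 -1. ] tilt [0.008 0.004]
```

Request:
arm_command --rows "0 -1.5 34 0 0 0 0;0 -1.5 34 0 0 0 0;0 -1.5 34 0 0 0 0;0 -1.5 34 0 0 0 0;0 -1.5 34 0 0 0 0"

```text
time_s: 6.33
position: [0.4558, 0.2273, 0.1674]
tool_rot: [[0.999, -0.052, -0.002], [-0.052, -0.999, -0.0], [-0.001, 0.0, -1.0]]
ft_force: [1.5, -0.2, 0.8]
grip_width: 0.0854
```

Request:
arm_command --rows "0 -1.5 34 0 0 0 0;0 -1.5 34 0 0 0 0;0 -1.5 34 0 0 0 0;0 0 0 0 0 0 0;0 0 0 0 0 0 0"

```text
time_s: 6.75
position: [0.4467, 0.126, 0.1678]
tool_rot: [[0.998, -0.055, -0.001], [-0.055, -0.998, 0.0], [-0.001, -0.0, -1.0]]
ft_force: [0.5, 0.9, 0.1]
grip_width: 0.0851
```

Run:
```python
from h import *
import pickle
M=eyes.camera_model("wrist"); im=eyes.get_image("wrist")[:,:,::-1].copy(); cv2.imwrite("pics/w4.png",im); pickle.dump(M,open("pics/w4.pkl","wb"))
plan(463,127,30,0)
print("pred px of top at 461,124.5 / 465.5,130.5",proj("w",[[.461,.1245,.045],[.4655,.1305,.045]],M))
```

```text
yaw0 -3.1 turn rz -3.1 | then dx 16.2 dy -0.0 dz 137.9 pos [446.8 127.  167.9] q6 94.3 w 85.5 F [0.  0.5 0.2] tilt [-0.001  0.   ]
pred px of top at 461,124.5 / 465.5,130.5 [[321.18694275 186.32617354]
 [313.94434648 181.63250454]]
```

View pics/w4.png

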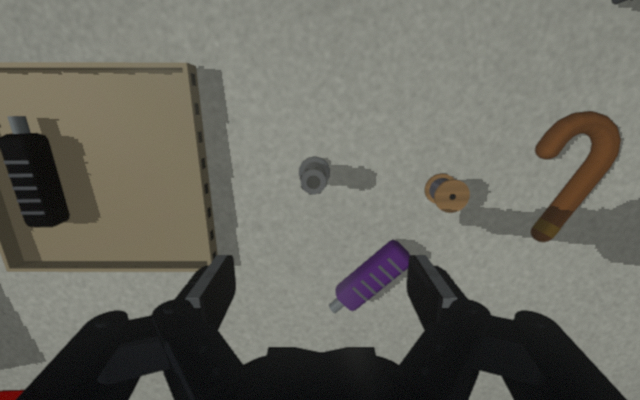

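Runner top at (314,180), reel (447,193), purple look-alike (372,275). That puts the runner at (465.5, 131). I'll pre-shape narrower to stay clear of the purple bar.

Request:
arm_command --rows "0.45 9 -2.5 0 0 0 0;0.45 9 -2.5 25 0 0 0;0.45 0 0 35 0 0 0;0.45 0 0 35 0 0 0;0.45 0 0 25 0 0 0"

```text
time_s: 7.22
position: [0.4649, 0.1326, 0.0456]
tool_rot: [[0.999, -0.05, -0.002], [-0.05, -0.999, 0.0], [-0.002, 0.0, -1.0]]
ft_force: [0.7, 0.0, -0.0]
grip_width: 0.0467
```

Request:
arm_command --rows "0.45 0 0 15 0 0 0;0.45 0 0 0 0 0 0;0.7 0 0 0 0 0 0;0.9 0 0 0 0 0 0;0.9 0 0 0 0 0 0" --squeeze 30

```text
time_s: 7.63
position: [0.466, 0.1317, 0.0344]
tool_rot: [[0.999, -0.052, 0.003], [-0.052, -0.999, 0.0], [0.003, -0.0, -1.0]]
ft_force: [0.1, -0.2, -0.5]
grip_width: 0.0213
```

Request:
arm_command --rows "0.9 0 0 0 0 0 0;0.9 0 0 0 0 0 0;0.9 0 0 0 0 0 0"

```text
time_s: 7.88
position: [0.4657, 0.1314, 0.0342]
tool_rot: [[0.999, -0.052, 0.002], [-0.052, -0.999, 0.0], [0.002, -0.0, -1.0]]
ft_force: [-0.1, 2.3, 7.1]
grip_width: 0.0208
```

Run:
```python
from h import *
plan(*tray("long",85,0),36,-8.4)
```

```text
yaw0 -3.0 turn rz 5.4 | then dx 196.2 dy 492.8 dz -1.8 pos [465.7 131.4  34.2] q6 94.7 w 20.8 F [-0.1  2.3  7.1] tilt [0.002 0.   ]
```

Request:
arm_command --rows "0.9 0 0 -20 0 0 0;0.9 0 0 -35 0 0 0;0.9 0 0 -35 0 0 5.4;0.9 13 32.8 -20 0 0 0;0.9 13 32.8 0 0 0 0"

```text
time_s: 8.3
position: [0.4828, 0.0626, 0.1478]
tool_rot: [[0.99, -0.143, 0.008], [-0.143, -0.99, -0.001], [0.009, -0.0, -1.0]]
ft_force: [1.4, 0.3, -0.3]
grip_width: 0.0211
```

Request:
arm_command --rows "0.9 13 32.8 0 0 0 0;0.9 13 32.8 0 0 0 0;0.9 13 32.8 0 0 0 0;0.9 13 32.8 0 0 0 0;0.9 13 32.8 0 0 0 0"

```text
time_s: 8.72
position: [0.5216, -0.111, 0.1436]
tool_rot: [[0.989, -0.146, 0.0], [-0.146, -0.989, -0.0], [0.0, 0.0, -1.0]]
ft_force: [1.0, -0.2, -1.3]
grip_width: 0.0211
```

Request:
arm_command --rows "0.9 13 32.8 0 0 0 0;0.9 13 32.8 0 0 0 0;0.9 13 32.8 0 0 0 0;0.9 13 32.8 0 0 0 0;0.9 13 32.8 0 0 0 0"

```text
time_s: 9.13
position: [0.5619, -0.2827, 0.1435]
tool_rot: [[0.989, -0.146, -0.0], [-0.146, -0.989, 0.0], [-0.0, 0.0, -1.0]]
ft_force: [0.0, 0.4, -0.4]
grip_width: 0.021
```

Request:
arm_command --rows "0.9 13 32.8 0 0 0 0;0.9 13 32.8 0 0 0 0;0.9 13 32.8 0 0 0 0;0.9 0 0 0 0 0 0;0.9 0 0 0 0 0 0"

```text
time_s: 9.55
position: [0.5857, -0.3855, 0.1425]
tool_rot: [[0.989, -0.148, -0.001], [-0.148, -0.989, 0.001], [-0.001, -0.0, -1.0]]
ft_force: [0.4, 1.2, -0.4]
grip_width: 0.021
```

Run:
```python
from h import *
import pickle
plan(*tray("long",85,0),39,-8.4)
M=eyes.camera_model("wrist"); cv2.imwrite("pics/w5.png",eyes.get_image("wrist")[:,:,::-1]); pickle.dump(M,open("pics/w5.pkl","wb"))
print(proj("w",[[*np.array(tray("long",a,b))/1000,.02] for a,b in [(140,65),(140,-65),(-140,65),(-140,-65)]],M).round(0).tolist())
```

```text
yaw0 -8.5 turn rz -0.1 | then dx 2.0 dy -1.0 dz 103.5 pos [ 585.7 -385.5  142.5] q6 55.5 w 21.0 F [ 0.4  1.2 -0.4] tilt [-0.001  0.001]
[[240.0, 136.0], [398.0, 136.0], [261.0, 396.0], [379.0, 395.0]]
```

View pics/w5.png

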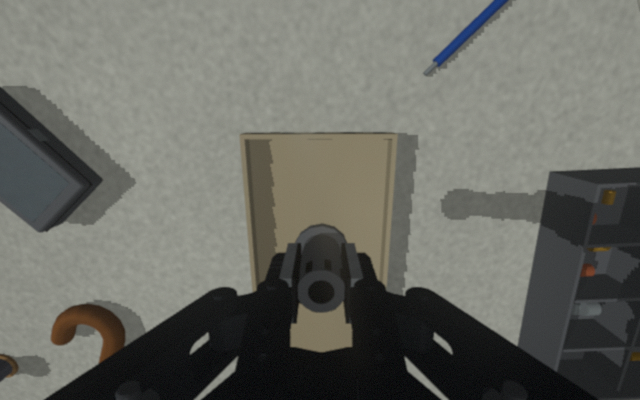

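The tray rim corners at (241,136) and (397,133) match the prediction, and the runner is centred over the tray. Lowering and releasing, then going back up and on to the crook.

Request:
arm_command --rows "0.9 1 -1 35 0 0 0;0.9 0 0 35 0 0 0;0.9 0 0 25 0 0 0;0.9 0 0 8 0 0 0;0.9 0 0 0 0 0 0"

```text
time_s: 10.02
position: [0.587, -0.3813, 0.04]
tool_rot: [[0.989, -0.145, -0.002], [-0.145, -0.989, 0.002], [-0.002, -0.002, -1.0]]
ft_force: [0.5, -0.1, 1.0]
grip_width: 0.0207
```

Request:
arm_command --rows "0.9 0 0 1 0 0 0;0.7 0 0 0 0 0 0;0.5 0 0 0 0 0 0;0.5 0 0 0 0 0 0;0.5 0 0 0 0 0 0"

```text
time_s: 10.43
position: [0.5875, -0.3831, 0.0398]
tool_rot: [[0.989, -0.146, 0.0], [-0.146, -0.989, -0.0], [0.001, 0.0, -1.0]]
ft_force: [0.1, -0.5, 0.1]
grip_width: 0.0429
```

Request:
arm_command --rows "0.5 0 0 -15 0 0 0;0.5 0 0 -35 0 0 0;0.5 0 0 -40 0 0 0;0.5 0 0 -30 0 0 0;0.5 0 0 0 0 0 0"

```text
time_s: 10.85
position: [0.5891, -0.3846, 0.1674]
tool_rot: [[0.989, -0.146, 0.009], [-0.146, -0.989, -0.009], [0.011, 0.007, -1.0]]
ft_force: [-0.1, 0.1, 1.7]
grip_width: 0.0426
```

Run:
```python
from h import *
plan(441.8,-131.6,170,-30.4)
```

```text
yaw0 -8.4 turn rz 22.0 | then dx -255.0 dy -143.7 dz -2.6 pos [ 589.1 -384.6  167.4] q6 55.6 w 42.6 F [-0.1  0.1  1.7] tilt [ 0.009 -0.009]
```

Request:
arm_command --rows "0.5 0 0 0 0 0 5.5;0.5 0 0 0 0 0 5.5;0.5 0 0 0 0 0 5.5;0.5 0 0 0 0 0 5.5;0.5 -28.3 -16 0 0 0 0"

```text
time_s: 11.27
position: [0.5718, -0.3583, 0.1581]
tool_rot: [[0.859, -0.513, 0.001], [-0.513, -0.859, -0.002], [0.002, 0.001, -1.0]]
ft_force: [1.2, -1.1, 0.5]
grip_width: 0.0429
```

Request:
arm_command --rows "0.5 -28.3 -16 0 0 0 0;0.5 -28.3 -16 0 0 0 0;0.5 -28.3 -16 0 0 0 0;0.5 -28.3 -16 0 0 0 0;0.5 -28.3 -16 0 0 0 0"

```text
time_s: 11.68
position: [0.4884, -0.2131, 0.1593]
tool_rot: [[0.862, -0.506, 0.0], [-0.506, -0.862, -0.0], [0.0, -0.0, -1.0]]
ft_force: [0.9, 0.7, 0.3]
grip_width: 0.043
```

Request:
arm_command --rows "0.5 -28.3 -16 0 0 0 0;0.5 -28.3 -16 0 0 0 0;0.5 -28.3 -16 0 0 0 0;0.5 0 0 0 0 0 0;0.5 0 0 0 0 0 0"

```text
time_s: 12.1
position: [0.4402, -0.1292, 0.1598]
tool_rot: [[0.863, -0.505, 0.001], [-0.505, -0.863, -0.0], [0.001, 0.0, -1.0]]
ft_force: [0.4, 0.1, 0.9]
grip_width: 0.0427
```

Run:
```python
from h import *
import pickle
plan(441.8,-131.6,22,-30.4)
M=eyes.camera_model("wrist"); im=eyes.get_image("wrist")[:,:,::-1].copy(); cv2.imwrite("pics/w6.png",im); pickle.dump(M,open("pics/w6.pkl","wb"))
hsv=cv2.cvtColor(im,cv2.COLOR_BGR2HSV); m=((hsv[:,:,1]>75)&(hsv[:,:,0]<30)).astype(np.uint8)
n,lab,st,ce=cv2.connectedComponentsWithStats(m); print([ (s.tolist(),c.round().tolist()) for s,c in zip(st,ce) if s[4]>300])
u,v=[np.array(a) for a in ((np.cos(np.radians(-30.4)),np.sin(np.radians(-30.4))),(np.sin(np.radians(30.4)),np.cos(np.radians(30.4))))]
o=np.array([441.8,-131.6])-5*u+26*v
for lx,ly in [(-64,-26),(5,-26),(64,0),(6,26)]: 
    w=o+lx*u+ly*v; p=proj("w",[*w/1000,.01],M)[0]; print((lx,ly),w.round(1),p.round(0)); cv2.circle(im,tuple(int(a) for a in p),3,(0,255,0),-1)
cv2.imwrite("pics/w6m.png",im)
```

```text
yaw0 -30.3 turn rz 0.1 | then dx 2.7 dy 1.3 dz 137.8 pos [ 440.2 -129.2  159.8] q6 89.1 w 42.7 F [0.4 0.1 0.9] tilt [ 0.001 -0.   ]
[([0, 0, 640, 400, 251291], [320.0, 199.0]), ([257, 132, 76, 126, 3668], [303.0, 180.0]), ([187, 239, 41, 41, 955], [206.0, 261.0])]
(-64, -26) [382.3 -96.7] [322. 256.]
(5, -26) [ 441.8 -131.6] [322. 192.]
(64, 0) [ 505.8 -139. ] [294. 129.]
(6, 26) [469.  -87.3] [269. 190.]
```

View pics/w6m.png

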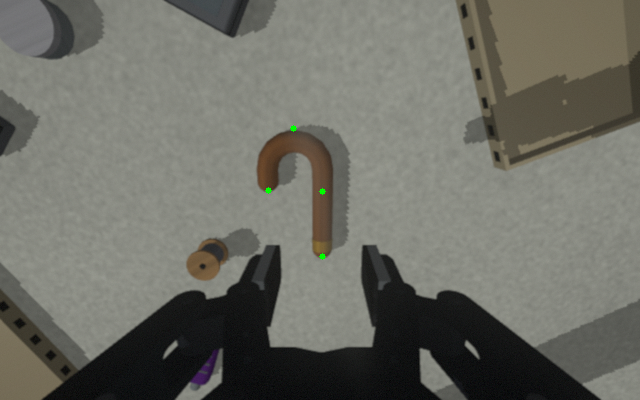

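Crook predictions land on the part within about 2 mm: brass end (322,257), shank and tail (268,188). The reel at (206,261) is well clear. Descending.

Request:
arm_command --rows "0.5 1 1 30 0 0 0;0.5 0 0 35 0 0 0;0.5 0 0 35 0 0 0;0.5 0 0 22 0 0 0;0.5 0 0 12 0 0 0"

```text
time_s: 12.57
position: [0.4406, -0.1322, 0.0225]
tool_rot: [[0.862, -0.507, -0.003], [-0.507, -0.862, 0.002], [-0.003, 0.0, -1.0]]
ft_force: [-0.7, 0.0, -0.2]
grip_width: 0.0427
```

Request:
arm_command --rows "0.5 0 0 4 0 0 0;0.5 0 0 0 0 0 0;0.7 0 0 0 0 0 0;0.9 0 0 0 0 0 0;0.9 0 0 0 0 0 0" --squeeze 60

```text
time_s: 12.98
position: [0.4415, -0.132, 0.0224]
tool_rot: [[0.863, -0.506, 0.002], [-0.506, -0.863, -0.002], [0.003, 0.0, -1.0]]
ft_force: [-0.6, -2.7, 3.0]
grip_width: 0.0174
```

Request:
arm_command --rows "0.9 0 0 0 0 0 0;0.9 0 0 0 0 0 0;0.9 0 0 0 0 0 0"

```text
time_s: 13.23
position: [0.4416, -0.132, 0.0224]
tool_rot: [[0.863, -0.506, 0.002], [-0.506, -0.863, -0.002], [0.003, 0.0, -1.0]]
ft_force: [-1.6, -1.8, 6.9]
grip_width: 0.0172
```

Run:
```python
from h import *
plan(*tray("long",-42,-18),26,-8.4)
```

```text
yaw0 -30.4 turn rz -22.0 | then dx 54.6 dy 246.7 dz -3.6 pos [ 441.6 -132.    22.4] q6 89.0 w 17.2 F [-1.6 -1.8  6.9] tilt [ 0.002 -0.002]
```

Request:
arm_command --rows "0.9 0 0 -15 0 0 0;0.9 0 0 -25 0 0 -5.5;0.9 0 0 -25 0 0 -5.5;0.9 0 0 -15 0 0 -5.5;0.9 0 0 0 0 0 -5.5"

```text
time_s: 13.65
position: [0.442, -0.132, 0.1045]
tool_rot: [[0.99, -0.141, 0.005], [-0.141, -0.99, -0.003], [0.006, 0.002, -1.0]]
ft_force: [1.0, 0.7, -0.2]
grip_width: 0.0174
```

Request:
arm_command --rows "0.9 6.8 30.9 0 0 0 0;0.9 6.8 30.9 0 0 0 0;0.9 6.8 30.9 0 0 0 0;0.9 6.8 30.9 0 0 0 0;0.9 6.8 30.9 0 0 0 0"

```text
time_s: 14.07
position: [0.4518, -0.2906, 0.1017]
tool_rot: [[0.989, -0.146, 0.0], [-0.146, -0.989, -0.0], [0.0, 0.0, -1.0]]
ft_force: [0.2, 0.4, -1.0]
grip_width: 0.0172
```

Request:
arm_command --rows "0.9 6.8 30.9 0 0 0 0;0.9 6.8 30.9 0 0 0 0;0.9 6.8 30.9 0 0 0 0;0.9 0 0 0 0 0 0;0.9 0 0 0 0 0 0"

```text
time_s: 14.48
position: [0.4582, -0.385, 0.1012]
tool_rot: [[0.989, -0.148, 0.0], [-0.148, -0.989, 0.0], [0.0, -0.0, -1.0]]
ft_force: [0.2, 0.0, -1.0]
grip_width: 0.017
```

Run:
```python
from h import *
plan(*tray("long",-42,-18),27,-8.4)
cv2.imwrite("pics/w7.png",eyes.get_image("wrist")[:,:,::-1])
```

```text
yaw0 -8.5 turn rz -0.1 | then dx 1.1 dy -1.1 dz 74.2 pos [ 458.2 -385.   101.2] q6 47.1 w 17.0 F [ 0.2  0.  -1. ] tilt [0. 0.]
```

View pics/w7.png

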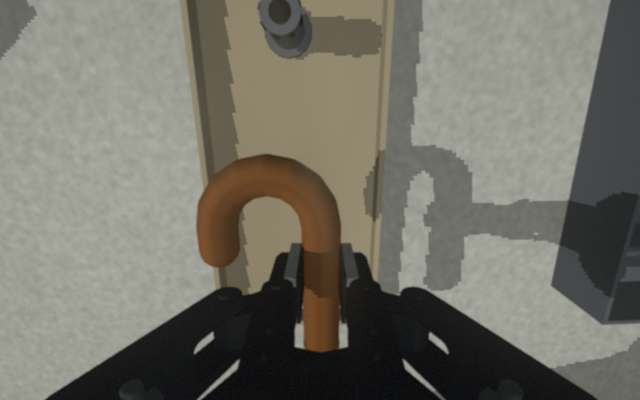

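Crook held level; runner standing at (287,25) in the tray. Geometry: hook outer edge at v=+44 and wall at +61. Lowering.

Request:
arm_command --rows "0.9 1 -1 30 0 0 0;0.9 0 0 25 0 0 0;0.9 0 0 12 0 0 0;0.9 0 0 6 0 0 0;0.9 0 0 1 0 0 0"

```text
time_s: 14.95
position: [0.4597, -0.3817, 0.027]
tool_rot: [[0.989, -0.145, -0.001], [-0.145, -0.989, 0.001], [-0.001, -0.001, -1.0]]
ft_force: [0.0, -1.2, -0.6]
grip_width: 0.0176
```

Request:
arm_command --rows "0.9 0 0 0 0 0 0;0.7 0 0 0 0 0 0;0.55 0 0 0 0 0 0;0.55 0 0 0 0 0 0;0.55 0 0 0 0 0 0"

```text
time_s: 15.37
position: [0.4599, -0.3832, 0.0279]
tool_rot: [[0.989, -0.146, 0.001], [-0.146, -0.989, -0.001], [0.001, 0.001, -1.0]]
ft_force: [0.5, -0.1, 0.0]
grip_width: 0.0386
```

Request:
arm_command --rows "0.55 0 0 -15 0 0 0;0.55 0 0 -35 0 0 0;0.4 0 0 -40 0 0 0;0.2 0 0 -40 0 0 0;0 0 0 -20 0 0 0"

```text
time_s: 15.78
position: [0.4604, -0.3839, 0.1826]
tool_rot: [[0.989, -0.146, 0.004], [-0.146, -0.989, -0.005], [0.005, 0.005, -1.0]]
ft_force: [0.0, -0.1, 0.3]
grip_width: 0.0732
```

Run:
```python
from h import *
plan(620,-125,180,33)
```

```text
yaw0 -8.4 turn rz -41.4 | then dx 274.8 dy -130.2 dz 2.6 pos [ 460.4 -383.9  182.6] q6 47.3 w 73.2 F [ 0.  -0.1  0.3] tilt [ 0.004 -0.005]
```

Request:
arm_command --rows "0 0 0 0 0 0 -6.9;0 0 0 0 0 0 -6.9;0 0 0 0 0 0 -6.9;0 0 0 0 0 0 -6.9;0 0 0 0 0 0 -6.9"

```text
time_s: 16.2
position: [0.4597, -0.383, 0.1776]
tool_rot: [[0.895, 0.445, 0.0], [0.445, -0.895, -0.0], [0.0, 0.0, -1.0]]
ft_force: [-0.3, -0.2, -0.5]
grip_width: 0.0855
```

Request:
arm_command --rows "0 0 0 0 0 0 -6.9;0 30.5 -14.5 0 0 0 0;0 30.5 -14.5 0 0 0 0;0 30.5 -14.5 0 0 0 0;0 30.5 -14.5 0 0 0 0"

```text
time_s: 16.62
position: [0.5309, -0.2668, 0.1776]
tool_rot: [[0.839, 0.544, 0.0], [0.544, -0.839, -0.0], [0.0, 0.0, -1.0]]
ft_force: [-0.3, -0.5, -0.1]
grip_width: 0.0854
```

Request:
arm_command --rows "0 30.5 -14.5 0 0 0 0;0 30.5 -14.5 0 0 0 0;0 30.5 -14.5 0 0 0 0;0 30.5 -14.5 0 0 0 0;0 30.5 -14.5 0 0 0 0"

```text
time_s: 17.03
position: [0.6195, -0.1225, 0.1776]
tool_rot: [[0.839, 0.545, 0.0], [0.545, -0.839, -0.0], [0.0, 0.0, -1.0]]
ft_force: [0.6, 0.1, 0.5]
grip_width: 0.0856
```

Request:
arm_command --rows "0 0 0 0 0 0 0;0 0 0 0 0 0 0"

```text
time_s: 17.2
position: [0.6193, -0.1226, 0.1773]
tool_rot: [[0.837, 0.547, -0.0], [0.547, -0.837, -0.0], [-0.0, 0.0, -1.0]]
ft_force: [-0.1, -0.1, -1.3]
grip_width: 0.0856
```

Run:
```python
from h import *
import pickle
plan(657,-134,20,33)
M=eyes.camera_model("wrist"); im=eyes.get_image("wrist")[:,:,::-1].copy(); cv2.imwrite("pics/w8.png",im); pickle.dump(M,open("pics/w8.pkl","wb"))
```

```text
yaw0 33.2 turn rz 0.2 | then dx 25.4 dy 30.1 dz 157.3 pos [ 619.3 -122.6  177.3] q6 34.9 w 85.6 F [-0.1 -0.1 -1.3] tilt [-0. -0.]
```

View pics/w8.png

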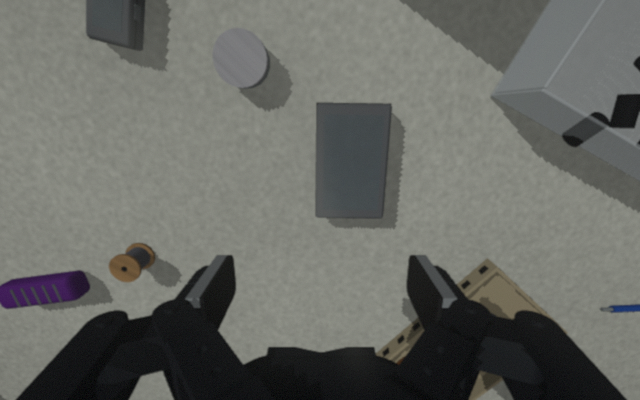

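Large case corners at (316,103), (391,104), (383,218), (316,217); tin at (241,58), reel (130,262) clear.

Run:
```python
from h import *
import pickle
M=pickle.load(open("pics/w8.pkl","rb")); im=cv2.imread("pics/w8.png"); g=cv2.cvtColor(im,cv2.COLOR_BGR2GRAY)
q=cast("w",[[316,103],[391,104],[383,218],[316,217]],.026,M)[:,:2]*1000
e=lambda a,b:(np.linalg.norm(q[a]-q[b]).round(1),np.degrees(np.arctan2(*(q[a]-q[b])[::-1])).round(1))
print(q.round(1).tolist(),"mean",q.mean(0),e(0,1),e(1,2),e(2,3),e(0,3))
print("tin",cast("w",[241,58],.022,M)[0],"small",cast("w",[[86,37],[134,48]],.022,M))
```

```text
[[687.2, -74.5], [723.0, -130.8], [632.5, -189.5], [596.8, -133.0]] mean [ 659.86607809 -131.9472718 ] (np.float64(66.7), np.float64(122.5)) (np.float64(107.9), np.float64(33.0)) (np.float64(66.8), np.float64(-57.7)) (np.float64(107.7), np.float64(32.9))
tin [ 6.82746780e-01 -1.27397243e-04  2.20000000e-02] small [[0.62509557 0.11763186 0.022     ]
 [0.63946844 0.08029326 0.022     ]]
```

Request:
arm_command --rows "0 14.5 15 10 0 0 0;0 14.5 15 20 0 0 0;0 0 0 35 0 0 0;0 0 0 35 0 0 0;0 0 0 0 0 0 0" --squeeze 80

```text
time_s: 17.67
position: [0.656, -0.1339, 0.0704]
tool_rot: [[0.84, 0.543, -0.012], [0.543, -0.84, 0.004], [-0.007, -0.01, -1.0]]
ft_force: [-1.6, 0.4, -1.1]
grip_width: 0.0856
```

Run:
```python
from h import *
plan(660,-132,17,33)
```

```text
yaw0 32.9 turn rz -0.1 | then dx 4.4 dy 0.6 dz 53.4 pos [ 656.  -133.9   70.4] q6 35.5 w 85.6 F [-1.6  0.4 -1.1] tilt [-0.012  0.004]
```

Request:
arm_command --rows "0 2 0 22 0 0 0;0 0 0 18 0 0 0;0 0 0 10 0 0 0;0 0 0 4 0 0 0;0 0 0 0 0 0 0"

```text
time_s: 18.08
position: [0.6611, -0.133, 0.0239]
tool_rot: [[0.839, 0.544, 0.0], [0.544, -0.839, -0.0], [-0.0, 0.0, -1.0]]
ft_force: [-0.0, -0.4, -0.2]
grip_width: 0.0856
```

Request:
arm_command --rows "0.2 0 0 0 0 0 0;0.4 0 0 0 0 0 0;0.4 0 0 0 0 0 0;0.4 0 0 0 0 0 0;0.4 0 0 0 0 0 0"

```text
time_s: 18.5
position: [0.662, -0.1327, 0.0257]
tool_rot: [[0.839, 0.545, 0.003], [0.545, -0.839, -0.001], [0.002, 0.003, -1.0]]
ft_force: [-1.4, 0.1, 7.8]
grip_width: 0.0657
```

Run:
```python
from h import *
plan(*tray("wide",0,-45),22,-3.1)
```

```text
yaw0 33.0 turn rz 36.1 | then dx -214.2 dy -420.8 dz 3.7 pos [ 662.  -132.7   25.7] q6 35.6 w 65.7 F [-1.4  0.1  7.8] tilt [ 0.003 -0.001]
```

Gripped, but higher than intended; regripping lower.

Request:
arm_command --rows "0.1 0 0 0 0 0 0;0 0 0 0 0 0 0;0 0 0 4 0 0 0;0 0 0 4 0 0 0;0 0 0 0 0 0 0"

```text
time_s: 18.92
position: [0.6607, -0.1322, 0.0141]
tool_rot: [[0.839, 0.545, -0.002], [0.545, -0.839, 0.001], [-0.001, -0.002, -1.0]]
ft_force: [-0.3, 0.7, -1.2]
grip_width: 0.0853
```

Request:
arm_command --rows "0.2 0 0 0 0 0 0;0.4 0 0 0 0 0 0;0.4 0 0 0 0 0 0;0.4 0 0 0 0 0 0;0.4 0 0 0 0 0 0"

```text
time_s: 19.33
position: [0.6614, -0.1325, 0.0157]
tool_rot: [[0.839, 0.545, 0.001], [0.545, -0.839, -0.0], [0.001, 0.001, -1.0]]
ft_force: [1.3, 0.3, 4.5]
grip_width: 0.0661
```

Run:
```python
from h import *
plan(*tray("wide",0,-45),22,-3.1)
```

```text
yaw0 33.0 turn rz 36.1 | then dx -213.6 dy -420.5 dz -6.3 pos [ 661.4 -132.5   15.7] q6 35.6 w 66.1 F [1.3 0.3 4.5] tilt [ 0.001 -0.   ]
```

Request:
arm_command --rows "0.4 0 0 -20 0 0 0;0.4 0 0 -30 0 0 0;0.4 0 0 -30 0 0 6;0.4 0 0 -20 0 0 6;0.4 0 0 0 0 0 6"

```text
time_s: 19.75
position: [0.6627, -0.1329, 0.12]
tool_rot: [[0.967, 0.254, 0.007], [0.254, -0.967, -0.003], [0.006, 0.004, -1.0]]
ft_force: [0.7, 0.0, -1.6]
grip_width: 0.0664
```

Request:
arm_command --rows "0.4 0 0 0 0 0 6;0.4 0 0 0 0 0 6;0.4 0 0 0 0 0 6;0.4 -15.3 -30 0 0 0 0;0.4 -15.3 -30 0 0 0 0"

```text
time_s: 20.17
position: [0.6332, -0.0713, 0.1142]
tool_rot: [[0.998, -0.055, -0.001], [-0.055, -0.998, 0.0], [-0.001, -0.0, -1.0]]
ft_force: [0.4, 1.2, -2.2]
grip_width: 0.066
```

Request:
arm_command --rows "0.4 -15.3 -30 0 0 0 0;0.4 -15.3 -30 0 0 0 0;0.4 -15.3 -30 0 0 0 0;0.4 -15.3 -30 0 0 0 0;0.4 -15.3 -30 0 0 0 0"

```text
time_s: 20.58
position: [0.564, 0.0843, 0.1149]
tool_rot: [[0.999, -0.053, -0.001], [-0.053, -0.999, 0.0], [-0.001, -0.0, -1.0]]
ft_force: [0.5, 0.2, -2.5]
grip_width: 0.0666
```

Request:
arm_command --rows "0.4 -15.3 -30 0 0 0 0;0.4 -15.3 -30 0 0 0 0;0.4 -15.3 -30 0 0 0 0;0.4 -15.3 -30 0 0 0 0;0.4 -15.3 -30 0 0 0 0"

```text
time_s: 21.0
position: [0.4955, 0.238, 0.1149]
tool_rot: [[0.999, -0.052, -0.001], [-0.052, -0.999, -0.0], [-0.001, 0.0, -1.0]]
ft_force: [0.9, 0.1, -2.0]
grip_width: 0.0663
```

Request:
arm_command --rows "0.4 -15.3 -30 0 0 0 0;0.4 -15.3 -30 0 0 0 0;0.4 0 0 0 0 0 0;0.4 0 0 0 0 0 0"

```text
time_s: 21.33
position: [0.4681, 0.2994, 0.1149]
tool_rot: [[0.999, -0.049, -0.001], [-0.049, -0.999, -0.0], [-0.001, 0.001, -1.0]]
ft_force: [1.3, -0.1, -1.0]
grip_width: 0.066
```

Run:
```python
from h import *
plan(*tray("wide",0,-45),20,-3.1)
cv2.imwrite("pics/w9.png",eyes.get_image("wrist")[:,:,::-1])
```

```text
yaw0 -2.8 turn rz 0.3 | then dx 2.8 dy 0.3 dz 94.9 pos [468.1 299.4 114.9] q6 113.2 w 66.0 F [ 1.3 -0.1 -1. ] tilt [-0.001 -0.   ]
```

View pics/w9.png

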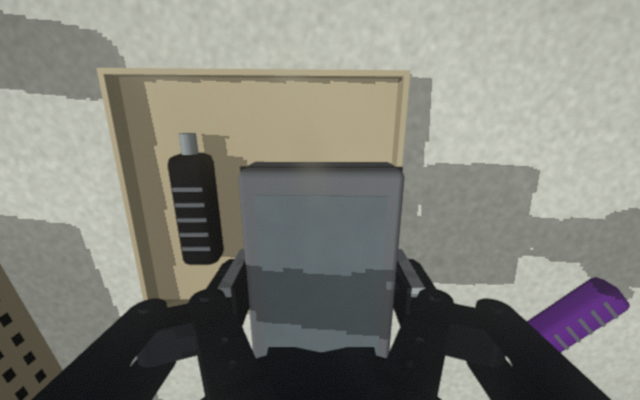

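Case level over the tray, handle at (195,210) well left. I'll shift 4 mm left for finger room and lower.

Request:
arm_command --rows "0.4 4 -3.5 30 0 0 0;0.4 0 0 30 0 0 0;0.4 0 0 20 0 0 0;0.4 0 0 8 0 0 0;0.4 0 0 0 0 0 0"

```text
time_s: 21.8
position: [0.4732, 0.3003, 0.0257]
tool_rot: [[0.999, -0.054, -0.003], [-0.054, -0.999, -0.001], [-0.003, 0.002, -1.0]]
ft_force: [-1.1, 0.4, -1.8]
grip_width: 0.0665
```

Run:
```python
from h import *
plan(*tray("wide",0,-41),20,-3.1)
```

```text
yaw0 -3.1 turn rz 0.0 | then dx -2.2 dy -2.6 dz 5.7 pos [473.2 300.3  25.7] q6 113.4 w 66.5 F [-1.1  0.4 -1.8] tilt [-0.003 -0.001]
```

Request:
arm_command --rows "0.4 0 -2 4 0 0 0;0.4 0 0 2.5 0 0 0;0.4 0 0 0 0 0 0;0.25 0 0 0 0 0 0;0.12 0 0 0 0 0 0"

```text
time_s: 22.22
position: [0.4739, 0.3037, 0.0216]
tool_rot: [[0.999, -0.052, 0.001], [-0.052, -0.999, 0.001], [0.001, -0.001, -1.0]]
ft_force: [-0.3, 0.3, 1.1]
grip_width: 0.0748
```

Request:
arm_command --rows "0.12 0 0 0 0 0 0;0.12 0 0 0 0 0 0;0.12 0 0 -15 0 0 0;0.12 0 0 -40 0 0 0;0.12 0 0 -40 0 0 0"

```text
time_s: 22.63
position: [0.4728, 0.3032, 0.1162]
tool_rot: [[0.999, -0.052, -0.003], [-0.052, -0.999, -0.001], [-0.003, 0.001, -1.0]]
ft_force: [0.7, 0.5, 0.2]
grip_width: 0.075
```

Request:
arm_command --rows "0.2 0 0 -40 0 0 0;0.2 0 0 -20 0 0 0;0.2 0 0 0 0 0 0;0.2 0 0 0 0 0 0"

```text
time_s: 22.97
position: [0.4737, 0.3036, 0.1768]
tool_rot: [[0.999, -0.052, 0.002], [-0.052, -0.999, 0.001], [0.002, -0.001, -1.0]]
ft_force: [0.6, -0.1, -1.4]
grip_width: 0.0681
```

Run:
```python
from h import *
import pickle
plan(632,100,180,21.5)
M=eyes.camera_model("wrist"); cv2.imwrite("pics/w10.png",eyes.get_image("wrist")[:,:,::-1]); pickle.dump(M,open("pics/w10.pkl","wb"))
```

```text
yaw0 -3.0 turn rz -24.5 | then dx 72.7 dy 247.5 dz -3.2 pos [473.7 303.6 176.8] q6 113.6 w 68.1 F [ 0.6 -0.1 -1.4] tilt [0.002 0.001]
```

View pics/w10.png

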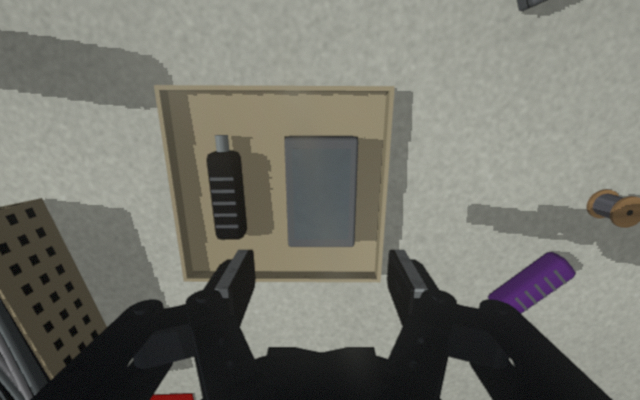

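Large case flat in the tray: corners (285,136), (357,136), (355,245), (289,246); handle (227,193). Next, hover over the small case and measure it by mask.

Request:
arm_command --rows "0.2 0 0 0 0 0 -6.1;0.2 0 0 0 0 0 -6.1;0.2 0 0 0 0 0 -6.1;0.2 0 0 0 0 0 -6.1;0.2 9.1 30.9 0 0 0 0"

```text
time_s: 23.43
position: [0.4905, 0.2805, 0.174]
tool_rot: [[0.927, 0.374, -0.005], [0.374, -0.927, -0.0], [-0.004, -0.002, -1.0]]
ft_force: [-0.2, -0.1, 0.4]
grip_width: 0.0682
```

Request:
arm_command --rows "0.2 9.1 30.9 0 0 0 0;0.2 9.1 30.9 0 0 0 0;0.2 9.1 30.9 0 0 0 0;0.2 9.1 30.9 0 0 0 0;0.2 9.1 30.9 0 0 0 0"

```text
time_s: 23.85
position: [0.5922, 0.1494, 0.1738]
tool_rot: [[0.931, 0.365, -0.004], [0.365, -0.931, -0.0], [-0.003, -0.001, -1.0]]
ft_force: [0.3, 1.8, 1.0]
grip_width: 0.0686
```

Request:
arm_command --rows "0.2 9.1 30.9 0 0 0 0;0.2 9.1 30.9 0 0 0 0;0.2 0 0 0 0 0 0;0.2 0 0 0 0 0 0;0.2 0 0 0 0 0 0"

```text
time_s: 24.27
position: [0.6308, 0.1003, 0.1743]
tool_rot: [[0.931, 0.365, -0.003], [0.365, -0.931, 0.0], [-0.003, -0.001, -1.0]]
ft_force: [-0.2, 0.2, -0.5]
grip_width: 0.0682
```

Run:
```python
from h import *
import pickle
M0=pickle.load(open("pics/w10.pkl","rb"))
q=cast("w",[[285,136],[357,136],[355,245],[289,246]],.03,M0)[:,:2]*1000
print("large",q.mean(0),np.degrees(np.arctan2(*((q[0]+q[1]-q[2]-q[3]))[::-1])),np.linalg.norm(q[0]-q[1]),np.linalg.norm(q[1]-q[2]))
plan(656,110,20,21.5)
M=eyes.camera_model("wrist"); im=eyes.get_image("wrist")[:,:,::-1].copy(); cv2.imwrite("pics/w11.png",im); pickle.dump(M,open("pics/w11.pkl","wb"))
p=proj("w",[.656,.110,.022],M)[0]; print("pred",p); x,y=p.astype(int)
hsv=cv2.cvtColor(im,cv2.COLOR_BGR2HSV); print(hsv[y,x])
H,S,V=[hsv[:,:,i].astype(int) for i in range(3)]
m=((H>=75)&(H<=130)&(S>=12)&(V<150)).astype(np.uint8); m[:y-60]=0; m[y+60:]=0; m[:,:x-60]=0; m[:,x+60:]=0
m=cv2.morphologyEx(m,cv2.MORPH_CLOSE,np.ones((3,3),np.uint8))
cs,_=cv2.findContours(m,cv2.RETR_EXTERNAL,cv2.CHAIN_APPROX_NONE); c=max(cs,key=cv2.contourArea)
r=cv2.minAreaRect(c); print("px",r); print("world",cv2.minAreaRect((cast("w",c[:,0],.02,M)[:,:2]*1000).astype(np.float32)))
cv2.imwrite("pics/w11c.png",cv2.resize(im[max(0,y-80):y+80,x-100:x+100],None,fx=4,fy=4,interpolation=cv2.INTER_CUBIC)[:600]); print("crop origin",x-100,max(0,y-80))
```

```text
large [475.0829652  302.64334195] -2.4421507208057323 64.99551061949398 107.7255635768022
yaw0 21.4 turn rz -0.1 | then dx 27.0 dy 0.2 dz 154.3 pos [630.8 100.3 174.3] q6 67.0 w 68.2 F [-0.2  0.2 -0.5] tilt [-0.003  0.   ]
pred [320.21801146 165.26387602]
[95 17 88]
px ((323.0, 157.5), (53.0, 32.0), 90.0)
world ((663.0321655273438, 109.89981079101562), (50.29021453857422, 30.366849899291992), 20.61420249938965)
crop origin 220 85
```

View pics/w11c.png

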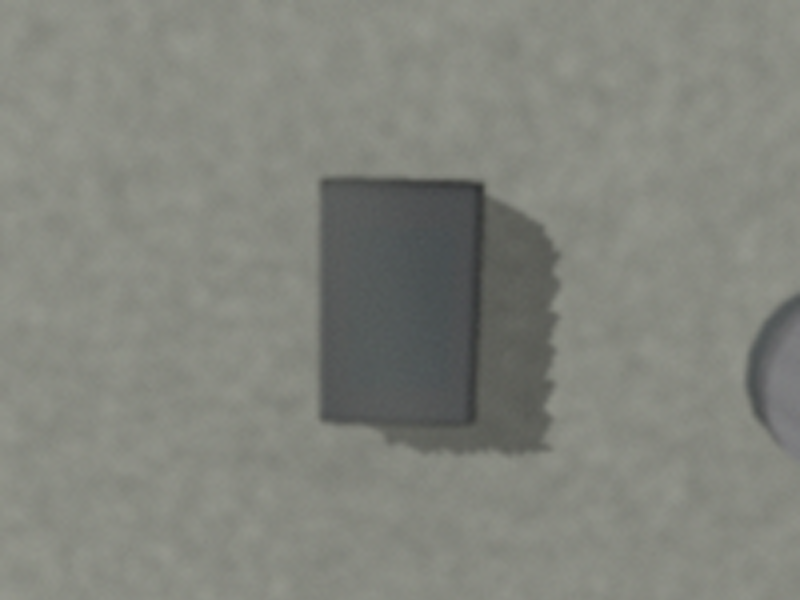

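Small case corners at crop (320,180), (484,183), (474,424), (320,421); the tin's edge is about 65 mm to the right, so there's room for a finger.

Run:
```python
from h import *
import pickle
M=pickle.load(open("pics/w11.pkl","rb"))
q=cast("w",np.array([[320,180],[484,183],[474,424],[320,421]])/4+[220,85],.022,M)[:,:2]*1000
c=q.mean(0); print("small",c,np.degrees(np.arctan2(*((q[0]+q[1]-q[2]-q[3]))[::-1])),np.linalg.norm(q[0]-q[1]),np.linalg.norm(q[1]-q[2]))
plan(*c,19,21.2)
```

```text
small [659.28226697 111.64630493] 20.175591307197053 37.51363091656622 57.09842691674814
yaw0 21.4 turn rz 0.2 | then dx 30.6 dy 0.2 dz 155.8 pos [630.7 100.8 174.8] q6 67.0 w 68.5 F [ 0.2  0.5 -0.4] tilt [-0.002  0.   ]
```

Request:
arm_command --rows "0.35 15 0 15 0 0 1;0.35 15 0 25 0 0 0;0.35 0 0 35 0 0 0;0.35 0 0 35 0 0 0;0.35 0 0 25 0 0 0" --squeeze 50

```text
time_s: 24.73
position: [0.6577, 0.1121, 0.0376]
tool_rot: [[0.937, 0.35, -0.004], [0.35, -0.937, 0.0], [-0.003, -0.001, -1.0]]
ft_force: [-0.3, 0.7, -0.1]
grip_width: 0.0555
```

Request:
arm_command --rows "0.35 0 0 0 0 0 0;0.35 0 0 0 0 0 0"

```text
time_s: 24.9
position: [0.6588, 0.1117, 0.0404]
tool_rot: [[0.937, 0.35, -0.002], [0.35, -0.937, 0.0], [-0.002, -0.001, -1.0]]
ft_force: [-0.4, 0.8, 0.9]
grip_width: 0.0558
```

Run:
```python
from h import *
plan(659.3,111.6,19,20.5)
```

```text
yaw0 20.5 turn rz -0.0 | then dx 0.5 dy 0.2 dz 21.4 pos [658.8 111.7  40.4] q6 69.0 w 55.8 F [-0.4  0.8  0.9] tilt [-0.002  0.   ]
```

Request:
arm_command --rows "0.35 0 0 12 0 0 0;0.35 0 0 8 0 0 0;0.35 0 0 1 0 0 0;0.35 0 0 0 0 0 0;0.5 0 0 0 0 0 0"

```text
time_s: 25.32
position: [0.6598, 0.1106, 0.0205]
tool_rot: [[0.937, 0.349, 0.001], [0.349, -0.937, 0.0], [0.001, 0.0, -1.0]]
ft_force: [-0.4, 0.3, 0.2]
grip_width: 0.0446
```

Request:
arm_command --rows "0.7 0 0 0 0 0 0;0.7 0 0 0 0 0 0;0.7 0 0 0 0 0 0;0.7 0 0 0 0 0 0;0.7 0 0 0 0 0 0"

```text
time_s: 25.73
position: [0.66, 0.1106, 0.0208]
tool_rot: [[0.937, 0.349, 0.002], [0.349, -0.937, 0.0], [0.002, 0.001, -1.0]]
ft_force: [-0.6, 0.3, 5.9]
grip_width: 0.0372
```

Run:
```python
from h import *
plan(475,302.8,110,-3)
```

```text
yaw0 20.4 turn rz 23.4 | then dx -194.8 dy -182.2 dz -89.2 pos [660.  110.6  20.8] q6 69.0 w 37.2 F [-0.6  0.3  5.9] tilt [0.002 0.   ]
```

Request:
arm_command --rows "0.7 0 0 -20 0 0 0;0.7 0 0 -30 0 0 5.85;0.7 0 0 -30 0 0 5.85;0.7 0 0 -20 0 0 5.85;0.7 0 0 0 0 0 5.85"

```text
time_s: 26.15
position: [0.6612, 0.1107, 0.1249]
tool_rot: [[0.998, -0.057, 0.008], [-0.057, -0.998, -0.0], [0.008, -0.0, -1.0]]
ft_force: [0.2, 0.2, -0.1]
grip_width: 0.0365
```

Request:
arm_command --rows "0.7 -24.3 -22.8 0 0 0 0;0.7 -24.3 -22.8 0 0 0 0;0.7 -24.3 -22.8 0 0 0 0;0.7 -24.3 -22.8 0 0 0 0;0.7 -24.3 -22.8 0 0 0 0"

```text
time_s: 26.57
position: [0.5428, 0.2317, 0.1197]
tool_rot: [[0.999, -0.053, -0.0], [-0.053, -0.999, -0.0], [-0.0, 0.0, -1.0]]
ft_force: [-0.2, 0.3, 0.1]
grip_width: 0.0367
```

Request:
arm_command --rows "0.7 -24.3 -22.8 0 0 0 0;0.7 -24.3 -22.8 0 0 0 0;0.7 -24.3 -22.8 0 0 0 0;0.7 0 0 0 0 0 0;0.7 0 0 0 0 0 0"

```text
time_s: 26.98
position: [0.4738, 0.304, 0.1199]
tool_rot: [[0.999, -0.05, -0.0], [-0.05, -0.999, -0.0], [-0.0, 0.0, -1.0]]
ft_force: [-0.0, 0.4, -1.9]
grip_width: 0.0366
```

Run:
```python
from h import *
plan(474.5,303,51.5,-3)
```

```text
yaw0 -2.8 turn rz 0.2 | then dx 0.7 dy 0.9 dz 68.4 pos [473.8 304.  119.9] q6 113.5 w 36.6 F [-0.   0.4 -1.9] tilt [-0. -0.]
```

Request:
arm_command --rows "0.7 0.5 1 25 0 0 0;0.7 0 0 22 0 0 0;0.7 0 0 13 0 0 0;0.7 0 0 5 0 0 0;0.7 0 0 0 0 0 0"

```text
time_s: 27.4
position: [0.4757, 0.3011, 0.0538]
tool_rot: [[0.999, -0.053, -0.002], [-0.053, -0.999, -0.001], [-0.002, 0.001, -1.0]]
ft_force: [0.3, 0.1, -0.1]
grip_width: 0.0368
```

Request:
arm_command --rows "0.7 0 0 0 0 0 0;0.7 0 0 0 0 0 0"

```text
time_s: 27.57
position: [0.4762, 0.3018, 0.0558]
tool_rot: [[0.999, -0.053, 0.002], [-0.053, -0.999, 0.001], [0.002, -0.001, -1.0]]
ft_force: [0.2, 0.2, -0.1]
grip_width: 0.0364
```

Run:
```python
from h import *
plan(474.5,303,51.3,-3)
```

```text
yaw0 -3.0 turn rz -0.0 | then dx -1.8 dy -1.1 dz 4.5 pos [476.2 301.8  55.8] q6 113.4 w 36.4 F [ 0.2  0.2 -0.1] tilt [0.002 0.001]
```

Down the last 4–5 mm, then release gently and rise.

Request:
arm_command --rows "0.7 -1 -1 3 0 0 0;0.7 0 0 1.5 0 0 0;0.7 0 0 0 0 0 0;0.5 0 0 0 0 0 0;0.42 0 0 0 0 0 0"

```text
time_s: 27.98
position: [0.4745, 0.303, 0.0504]
tool_rot: [[0.999, -0.052, 0.0], [-0.052, -0.999, 0.0], [0.0, -0.0, -1.0]]
ft_force: [0.0, 0.4, 0.5]
grip_width: 0.0496
```

Request:
arm_command --rows "0.42 0 0 0 0 0 0;0.42 0 0 0 0 0 0;0.42 0 0 -12 0 0 0;0.42 0 0 -35 0 0 0;0.42 0 0 -40 0 0 0"

```text
time_s: 28.4
position: [0.4734, 0.3025, 0.1366]
tool_rot: [[0.999, -0.052, -0.005], [-0.052, -0.999, -0.002], [-0.005, 0.002, -1.0]]
ft_force: [0.6, 0.4, -0.2]
grip_width: 0.0496
```

Request:
arm_command --rows "0.3 0 0 -40 0 0 0;0.3 0 0 -20 0 0 0;0.3 0 0 0 0 0 0;0.3 0 0 0 0 0 0"

```text
time_s: 28.73
position: [0.4745, 0.303, 0.198]
tool_rot: [[0.999, -0.052, 0.002], [-0.052, -0.999, 0.001], [0.002, -0.001, -1.0]]
ft_force: [-0.8, 0.2, 0.2]
grip_width: 0.0597
```

Run:
```python
from h import *
import pickle
plan(474.5,303,180,-3)
M=eyes.camera_model("wrist"); cv2.imwrite("pics/w12.png",eyes.get_image("wrist")[:,:,::-1]); pickle.dump(M,open("pics/w12.pkl","wb"))
```

```text
yaw0 -3.0 turn rz 0.0 | then dx -0.0 dy 0.0 dz 18.0 pos [474.5 303.  198. ] q6 113.5 w 59.7 F [-0.8  0.2  0.2] tilt [0.002 0.001]
```

View pics/w12.png

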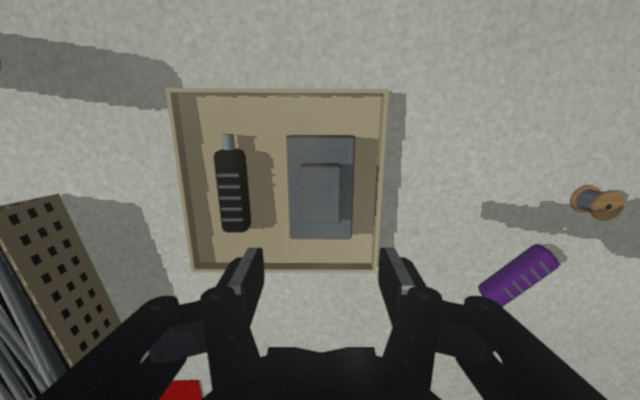

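Small case sits on the large one: small corners (301,164), (341,164), (340,223), (303,223); large corners (287,135), (355,135), (351,238), (289,238). I'll check the numbers and the long tray from the top camera.

Run:
```python
from h import *
import pickle
M=pickle.load(open("pics/w12.pkl","rb"))
f=lambda p,z:cast("w",p,z,M)[:,:2]*1000
s=f([[301,164],[341,164],[340,223],[303,223]],.052); l=f([[287,135],[355,135],[351,238],[289,238]],.03)
ang=lambda q:np.degrees(np.arctan2(*((q[0]+q[1]-q[2]-q[3]))[::-1]))
print("small-large",s.mean(0)-l.mean(0),ang(s),ang(l))
im=eyes.get_image("top")[:,:,::-1].copy(); hsv=cv2.cvtColor(im,cv2.COLOR_BGR2HSV); H,S,V=[hsv[:,:,i].astype(int) for i in range(3)]
def cen(m,r):
    x0,y0,x1,y1=r; k=np.argwhere(m[y0:y1,x0:x1]); return (k.mean(0)[::-1]+[x0,y0]).round(1),len(k)
print("tin",cen((V>90)&((H>130)|(S<10)),(308,120,336,147)),"reel",cen((S>75)&(H<30),(310,215,335,236)))
im0=cv2.imread("pics/top0.png"); h0=cv2.cvtColor(im0,cv2.COLOR_BGR2HSV); H,S,V=[h0[:,:,i].astype(int) for i in range(3)]
print("start tin",cen((V>90)&((H>130)|(S<10)),(308,120,336,147)),"reel",cen((S>75)&(H<30),(310,215,335,236)))
a=cv2.resize(im[100:270,130:520],(780,340),interpolation=cv2.INTER_CUBIC); cv2.imwrite("pics/top1.png",a)
```

```text
small-large [ 0.58049219 -0.83639691] -2.487228417563742 -3.53883026421544
tin (array([321.2, 133.3]), 269) reel (array([322. , 225.3]), 110)
start tin (array([321.3, 133.3]), 267) reel (array([322.1, 225.3]), 116)
```

View pics/top1.png

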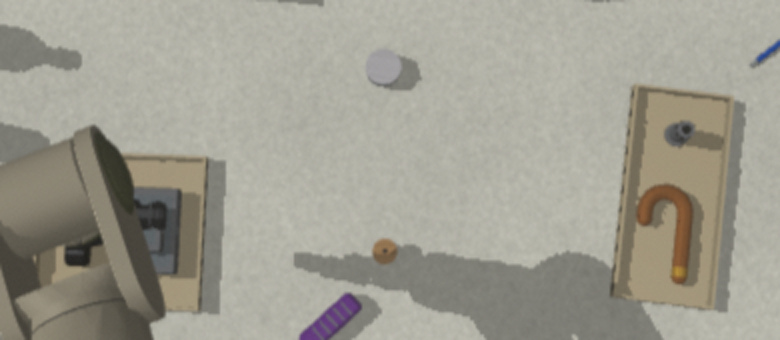

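Crop of the top view: crook flat (680,235) and runner upright (679,132), both well inside the long tray. Tin and reel haven't moved. Handing in.

Run:
```python
from rig import env
print(env.close_job())
```

```text
the job is handed in; nothing more can be done
None
```

Both umbrella kits are made up and the job is handed in, at about 29 s of the 131 s allowed; no verdict was reported.

- **Long tray:** the crook handle lies flat and the runner stands upright, both inside the walls in the last top view.
- **Square tray:** the black straight handle and the large case lie flat on the floor. The small case sits on the large one about 1 mm off centre and about 1° off in direction, measured from the wrist view. The purple look-alike was left alone.
- **Bystanders:** the rivet tin and thread reel moved no more than 0.1 px in the top view between start and end.
- **Robot:** the open gripper ended about 0.2 m above the bench, touching nothing. Wrist force readings at the end of each move stayed under 8 N.

**What disagreed along the way:**
- The first top-view position of the runner was about 8 mm off a closer wrist view, so I used the closer one.
- The first grip on the large case was about 10 mm too high, so I regripped it lower before lifting.
- The arm hid part of the square tray in the last top view, so that tray's final check rests on the wrist picture taken just before.

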